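Unlock a bayonet tool head, change hold on the mat, stow it in its keyed rack

ROBOT

A 6-joint arm with a two-finger parallel gripper is mounted at the origin on the work surface. World frame = base frame: x ahead of the robot, y to its left, z up, the work surface at z = 0. Lengths are in m, angles in rad, forces in N, time in s.
With the tool pointing down it reaches from about 0.375 to 0.9 m from the base axis. Payload 3.1 kg.
Tool frame: the origin (TCP) lies at the very end of the fingers, on their centre line; the grasp point (between the pads) lies 19 mm behind it (env.tcp_to_grasp is the x of the grasp point in the tool frame, in m); x points along the fingers, z is the direction in which the jaws open and shut, and the axes are right-handed (so a half turn about x gives the same grasp; the last joint's range is limited). The gripper opens to 87 mm and grips with 3 to 60 N. Pads are 19 mm wide; open, the fingers measure 117 mm over their backs; the gripper's body (75 mm by 190 mm) begins 51 mm behind the grasp point.
Start: joints at [-1.446, 0.527, 1.433, -0, 1.181, -0.178], TCP at [0.187, -0.596, 0.223] pointing down, gripper open.
Joint ranges: [-3.08, 3.08], [-0.75, 2.2], [0.22, 2.44], [-1.43, 4.57], [0, 2.65], [-2.85, 2.85]. Speed limits (rad/s): [2.79, 2.79, 3.14, 3.14, 3.14, 3.14].

INTERFACE

Orientations are given as [roll, pitch, yaw] about the fixed x, y, z axes, in that order (R = Rz(yaw) Ry(pitch) Rx(roll)).
In Python, from cell import env gives the robot as it stands.
- The arm moves only by the shell command python3 -m pendant 'ROWS'. ROWS is JSON, a list that holds one entry, the list of rows, each a list of 7 numbers: the shift along the world's x, y, z in mm, then the turn, a rotation vector about the world's x, y, z in degrees, then the closure, from -1 (fully open) to 1 (shut). A call has 1 to 5 rows; each row is the pose to reach, as a shift and turn from the pose commanded when the call began; what a row does not reach only later rows make up. A row lasts 1/12 s, in which the tool goes at most 41.7 mm and 7.16 degrees, less where a joint would pass 70% of its speed; a pose out of reach is approached as far as the arm can. A call with a gripper value outside its range is refused whole. The fingers move at their own pace and stop on an object; the grip force is fixed at half the most. Time passes only in rows, so rows that repeat a pose let the fingers close. It gives the time, the measured TCP pose, the force and the opening at its end, in the units of the state.
- env.sense(): the state, without advancing time (a new reading comes with each control period).
- env.snapshot(name): name is "scene" or "top"; returns the picture (420x560x3 uint8, red, green, blue); there is no depth.
- env.get_calibration(name): a dict with "fx", "fy", "cx", "cy" (pixels), "rvec" (rotation vector, rad) and "tvec" (3), from world to camera coordinates, as OpenCV has them. Camera axes: x right, y down, z forward; pixel columns grow to the right and rows downward; lengths in m; the calibration is good to about 2 mm. A picture is of the moment at which its call begins. get_calibration takes no time and is no camera call.
- env.finish_job(): hands the job in, once; it reports no verdict.
The state is a dict: "time_s": time; "q": joint angles; "qvel": joint speeds; "joint_torque": joint torques, N m; "position": TCP position; "orientation": TCP orientation; "force": force on the tool from outside, world axes, zero at the start; "torque": the same for the moment, N m; "finger_gap": finger opening in m.
Only numpy, scipy, OpenCV 4.12 (cv2) and the standard library are available. Lean on these libraries where they do the work, as an engineer would, in place of code of your own. Each camera call takes 0.05 s, during which the arm holds its last target. There are 200 camera calls.

TASK

Take the bayonet tool head off the die-set base: press its release button fully down, turn the head a quarter turn anticlockwise (seen from above) and lift it straight off. The pillars and the rack's cheeks do not let one hold serve for both, so stand the head upright on the rubber mat, let go, take it again in the hold that suits the rack, and stow it in the rack's collar with its wide lug in the wide notch, fully home. Leave the oil bottle, the hammer and the slotted block where they are.

Things in the scene. Friction and masses are not known exactly. Their poses are not given: they have to be found in the camera images.
- head: Loose aluminium bayonet head, about 0.5 kg, 72 mm tall, stands on its foot. Origin: underside centre, z along its axis. From below: round spigot 51 mm across, z 0-20; flange 86 mm across, z 20-32; square boss to grip, 44 x 44 mm, sides square to x and y, z 32-72. The flange has one ear along +x, 18 mm wide, reaching 64 mm from the axis.
- head_lugs (a point): Centre of the head's underside. Two lugs stick out of the spigot's foot there, each 8 mm thick (head z 0-8), reaching 37 mm from the axis: an 18 mm wide one along the head's +x (right below the ear) and a 10 mm wide one along -x.
- mount: Fixed dark steel die-set base 190 x 190 x 20 mm with a 90 mm square bayonet block at its centre, top at z 48. Origin: centre of the underside, on the bayonet axis. Two 20 mm thick guide pillars reach z 230 mm at (x, y) = (66, -66) and (-66, 66) mm. A wide gripper can turn only through the two corners without pillars: long side along x at the start, along y at the end.
- mount_seat (a point): Centre of the top of the mount's block. At the start the head is locked here, flange on the block (head origin 20 mm below this), ear along the mount's +x, lugs held under the block. With the button down it turns anticlockwise till the ear points to the mount's +y (stops 2 to 3 degrees past each end); only there do the lugs pass the notches and the head lifts out. About 2 mm play.
- release (a joint): Travel of the release button in m: 0 is up (the ear is blocked), 0.016 is fully down. About 4 N moves it; it has no return spring and stays down once pressed.
- release_cap (a point): Centre of the top of the release button, an upright steel plunger 20 mm across beside the flange, anticlockwise of the ear, at (59, 23) mm in the mount's frame. Its top is level with the ear's top (z 60 mm) when up and at z 44 mm when fully down, its grey housing 4 mm below that. 4 mm free to the ear, over 8 mm to the flange.
- rack: Fixed green storage rack, origin at the centre of its underside: plate 130 (x) x 176 (y) mm, a keyed collar in the middle and two tall cheeks, 100 mm long in x and 8 mm thick, inner faces at y = +-76 mm, tops at z 200 mm. Open towards +x, -x and above: a wide gripper must have its long side along x.
- rack_seat (a point): Centre of the top of the rack's 90 mm square dark collar, z 36 mm. Bore 54 mm; a 23 mm wide notch towards the rack's +y and a 15 mm wide one towards -y, both 24 mm deep. Stowed, the head's ear points along the rack's +y and its flange lies on the collar (head origin 20 mm below this point); turned wrongly it stays 20 mm too high.
- mat: Fixed black rubber mat 130 x 130 x 3 mm between mount and rack. Origin: centre of its underside (top at z 3 mm).
- oil: Brown glass oil bottle, 56 mm across, 150 mm tall, standing loose beyond the mat; a bystander. Origin: centre of its underside.
- hammer: Hammer lying loose on the bench near the robot, about 0.26 m long along its x; a bystander.
- slotblock: Dark steel block 80 x 60 x 55 mm with a slot along its top, loose on the bench near the robot; a bystander. Origin: centre of its underside.
Mind the look-alikes: they are no part of the job. Of the things that look like the mat, the middle-sized one is meant.

How it is judged:
By the outcome, as a careful person would: the job done as asked, in the order asked, and still so for the second after the job is handed in, with the robot touching nothing.
It also fails if it takes over 72 s, if anything falls off the work surface, if the arm or the gripper's body presses on something with over 40 N, if the wrist force passes 120 N, or if a joint passes its speed limit or range.

## Working session

There is one attempt and no reset: what is moved stays moved. The work goes in short steps, Python scripts to look and compute and a shell command to move; the robot and the scene stay as the last step left them, time stands still between calls to the robot, and variables do not carry over. Pictures are saved under pics/ and viewed, about 8 in all and at most 12, crops included, and the job is handed in when it is done.

```bash
mkdir -p pics; ls; cat > h.py <<'E'
import numpy as np, cv2
from cell import env
def cal(n):
    c=env.get_calibration(n); K=np.array([[c['fx'],0,c['cx']],[0,c['fy'],c['cy']],[0,0,1.]])
    R=cv2.Rodrigues(np.array(c['rvec'],float))[0]; t=np.array(c['tvec'],float).ravel(); return K,R,t
def ray(n,uv,z):
    K,R,t=cal(n); uv=np.atleast_2d(np.array(uv,float)); o=-R.T@t
    d=(R.T@np.linalg.inv(K)@np.c_[uv,np.ones(len(uv))].T).T
    return o+d*((z-o[2])/d[:,2])[:,None]
def proj(n,P):
    K,R,t=cal(n); c=np.atleast_2d(P)@R.T+t; p=c@K.T; return p[:,:2]/p[:,2:]
def snap(n,f):
    im=env.snapshot(n); cv2.imwrite('pics/'+f,im[:,:,::-1]); return im
E
python3 - <<'E'
from h import *
for n in('scene','top'):
    snap(n,n+'0.png'); K,R,t=cal(n); print(n,K[0,0],K[0,2],K[1,2],-R.T@t,R[2])
print(env.sense())
E
```

```text
pics
scene 414.99369348382305 283.9632432800069 210.32319729512284 [1.22236634 0.34817906 0.82723013] [-0.65645825 -0.37420656 -0.65500535]
top 545.3025536694445 275.6827927872247 208.91983044805235 [ 0.40688157 -0.07254466  1.36702829] [ 0.05465917  0.00338033 -0.99849935]
{'time_s': 0.1, 'q': array([-1.44550947e+00,  5.28363473e-01,  1.43378073e+00, -2.91506995e-05,
        1.18141979e+00, -1.78500156e-01]), 'qvel': array([-0.00037125, -0.00196563, -0.00295995,  0.00020224,  0.00144708,
       -0.00013488]), 'joint_torque': array([-2.74386375e-04, -4.40986454e+01, -1.77151179e+01,  6.34759362e-02,
        5.33817674e-02, -4.65963251e-05]), 'position': array([ 0.18689493, -0.59569981,  0.22167339]), 'orientation': array([2.97676095, 1.56882481, 1.70976272]), 'force': array([ 0.20401808, -0.1890487 , -0.1703591 ]), 'torque': array([-0.0076185 , -0.0244762 ,  0.02751504]), 'finger_gap': 0.08720934449586541}
```

View pics/top0.png

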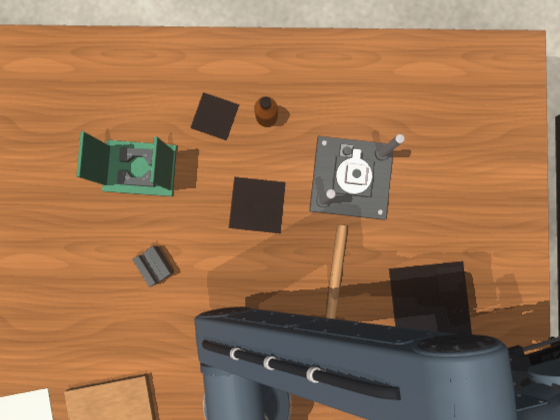

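View pics/scene0.png

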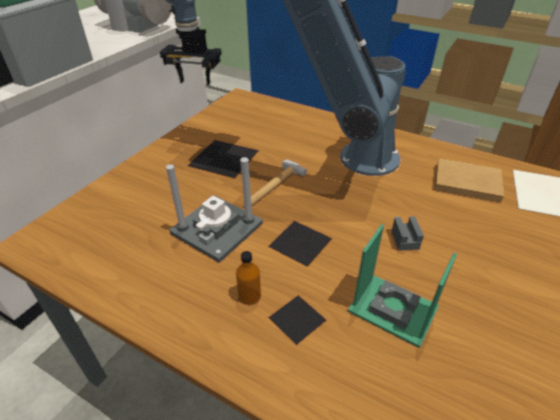

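The top view shows the mat look-alikes at (215,116) small, (257,205) middle and (430,300) large; I choose the middle one. The mount is at (352,177) with its ear up and the button at (347,150), the rack at (139,167), the bottle at (266,110), the hammer at (338,270) and the slotted block at (154,265). The next step is a close crop with measurements.

```bash
python3 - <<'E'
from h import *
im=cv2.imread('pics/top0.png')
a=cv2.resize(im[120:230,300:410],(400,400),interpolation=cv2.INTER_CUBIC); b=cv2.resize(im[120:210,70:190],(400,300),interpolation=cv2.INTER_CUBIC)
b=cv2.copyMakeBorder(b,0,100,0,0,cv2.BORDER_CONSTANT); 
cv2.imwrite('pics/crop1.png',np.hstack([a,b]))
hsv=cv2.cvtColor(im,cv2.COLOR_BGR2HSV)
dark=((hsv[...,2]<75)&(hsv[...,1]<130)).astype(np.uint8)*255
def rect(x0,x1,y0,y1,m,z,nm):
    mm=np.zeros_like(m); mm[y0:y1,x0:x1]=m[y0:y1,x0:x1]; c=max(cv2.findContours(mm,0,2)[0],key=cv2.contourArea)
    r=cv2.minAreaRect(c); P=ray('top',cv2.boxPoints(r),z); e=np.roll(P,-1,0)-P
    print(nm,np.round(P.mean(0)*1e3,1),'sides',np.round(np.linalg.norm(e,axis=1)*1e3),'ang',np.round(np.degrees(np.arctan2(e[:,1],e[:,0])),1), np.round(cv2.boxPoints(r)).tolist())
rect(222,295,170,240,dark,.003,'mat'); rect(185,245,88,145,dark,.003,'smallmat')
rect(300,395,130,225,dark,.020,'mount')
w=((hsv[...,2]>150)&(hsv[...,1]<40)).astype(np.uint8)*255
rect(333,375,145,200,w,.052,'head')
g=((hsv[...,0]>55)&(hsv[...,0]<95)&(hsv[...,1]>90)).astype(np.uint8)*255
rect(70,190,125,205,g,.006,'green')
E
```

```text
mat [491.5 -21.3   3. ] sides [127. 128. 127. 127.] ang [ -5.3 -95.6 174.5  84.5] [[229.0, 227.0], [234.0, 177.0], [285.0, 182.0], [280.0, 233.0]]
smallmat [715.4  89.3   3. ] sides [94. 96. 94. 95.] ang [ -17.2 -108.1  162.6   72. ] [[191.0, 128.0], [202.0, 92.0], [238.0, 104.0], [226.0, 140.0]]
mount [ 518.3 -247.9   20. ] sides [12.  2. 12.  2.] ang [ -89.4 -179.8   90.6    0.2] [[346.0, 194.0], [351.0, 194.0], [351.0, 195.0], [346.0, 195.0]]
head [ 568.6 -252.9   52. ] sides [ 87. 100.  87. 100.] ang [ -61.4 -152.1  118.5   28.1] [[327.0, 163.0], [358.0, 146.0], [378.0, 183.0], [346.0, 199.0]]
green [598.9 292.5   6. ] sides [124. 108. 123. 108.] ang [ -85.7 -175.1   94.3    5.2] [[107.0, 141.0], [156.0, 138.0], [159.0, 181.0], [110.0, 184.0]]
```

View pics/crop1.png

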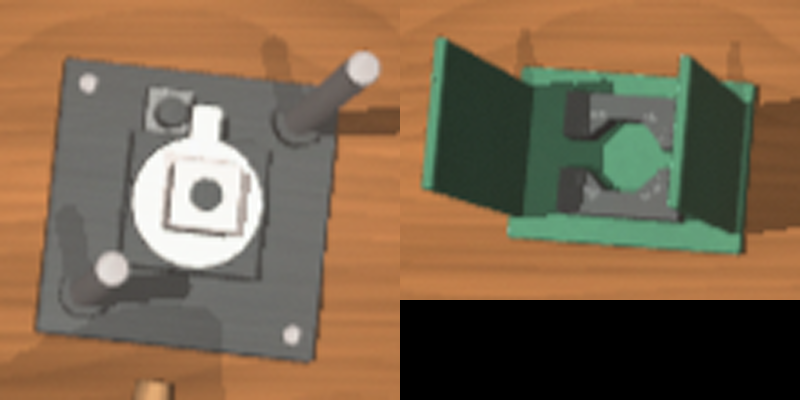

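The crop confirms the choices: the ear and button are in the mount layout as described, with pillars at upper right and lower left. It also shows the rack plate and collar, with notches left and right. Next I refine the mount and rack corners, and zoom in on the notches to tell wide from narrow.

```bash
python3 - <<'E'
from h import *
def rep(nm,uv,z):
    P=ray('top',uv,z); e=np.roll(P,-1,0)-P
    print(nm,z,np.round(P.mean(0)*1e3,1),np.round(np.linalg.norm(e,axis=1)*1e3,1),np.round(np.degrees(np.arctan2(e[:,1],e[:,0])),1))
M=np.array([(65,57),(340,88),(313,362),(35,330)])/3.636+[300,120]
G=(np.array([(522,67),(757,85),(742,253),(508,235)])-[400,0])/3.333+[70,120]
rep('mount',M-.5,.02); rep('rack',G-.5,.012); rep('rack',G-.5,.006)
# head: flange white blob minus boss: circle top z
im=cv2.imread('pics/top0.png'); hsv=cv2.cvtColor(im,cv2.COLOR_BGR2HSV)
w=((hsv[...,2]>150)&(hsv[...,1]<60)).astype(np.uint8)*255
mm=np.zeros_like(w); mm[160:200,332:375]=w[160:200,332:375]; c=max(cv2.findContours(mm,0,2)[0],key=cv2.contourArea)
(e,r,_)=cv2.fitEllipse(c); print('flange',e,r,ray('top',e,.06)*1e3)
# pillars tops z .23
T=np.array([(363,68),(112,268)])/3.636+[300,120]-.5; P=ray('top',T,.23);print('pillars',P*1e3,P.mean(0)*1e3)
print('boss hole', ray('top',np.array([206,195])/3.636+[300,120]-.5,.10)*1e3,'cap',ray('top',np.array([173,111])/3.636+[300,120]-.5,.06)*1e3,'ear tip',ray('top',np.array([208,106])/3.636+[300,120]-.5,.06)*1e3)
a=cv2.resize(im[138:196,110:168],(400,400),interpolation=cv2.INTER_CUBIC)
s=cv2.imread('pics/scene0.png'); b=cv2.resize(s[265:345,350:430],(400,400),interpolation=cv2.INTER_CUBIC)
cv2.imwrite('pics/crop2.png',np.hstack([a,b]))
E
```

```text
mount 0.02 [ 562.1 -254.7   20. ] [189.3 188.8 190.  188.5] [-95.9 174.4  84.   -5.8]
rack 0.012 [581.4 274.5  12. ] [177.6 127.1 176.  127.1] [-93.8 176.1  86.2  -3.2]
rack 0.006 [582.2 276.    6. ] [178.4 127.6 176.7 127.7] [-93.8 176.1  86.2  -3.2]
flange (353.74072265625, 175.14675903320312) (35.13154983520508, 35.73565673828125) [[ 561.81328953 -255.19163671   60.        ]]
pillars [[ 620.67542622 -327.0133551   230.        ]
 [ 503.21138118 -182.55283155  230.        ]] [ 561.9434037  -254.78309332  230.        ]
boss hole [[ 561.85969411 -255.22414641  100.        ]] cap [[ 622.58185571 -238.95508069   60.        ]] ear tip [[ 626.16040709 -262.1720739    60.        ]]
```

View pics/crop2.png

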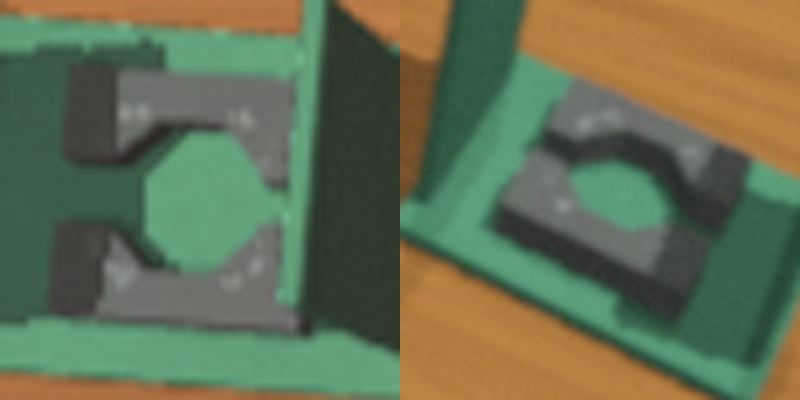

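Zoomed in, the top crop shows the collar notch on the left (world +y) about 60 crop-px wide (about 21 mm) and the right one about 34 (about 12 mm). So the wide notch faces world +y, and the scene view agrees. The mount is at (562,-255) with yaw about -5.8°, and the pillars, flange and hole all agree.

```bash
python3 - <<'E'
from h import *
from scipy.spatial.transform import Rotation as Ro
s=env.sense(); R=Ro.from_euler('xyz',s['orientation']).as_matrix(); print(np.round(R,3))
print('jaw yaw',np.degrees(np.arctan2(R[1,2],R[0,2])), 'q1,q6 deg',np.degrees(s['q'][[0,5]]))
print('collar c',ray('top',np.array([235,204])/6.9+[109.5,137.5],.036)*1e3)
print('collar left mid',ray('top',np.array([[118,68],[98,320]])/6.9+[109.5,137.5],.036)*1e3)
def m(x,y,a=np.radians(-5.8)): return 562+x*np.cos(a)-y*np.sin(a),-255+x*np.sin(a)+y*np.cos(a)
print('press',m(62,25))
E
python3 -m pendant '[[[30,25,20,0,0,0,1],[60,50,40,0,0,0,1]]]'; python3 -c "
from h import *;print(env.sense()['position'],env.sense()['q'])"
```

```text
[[-0.     0.954  0.299]
 [ 0.002  0.299 -0.954]
 [-1.     0.    -0.002]]
jaw yaw -72.59363288331676 q1,q6 deg [-82.82159202 -10.22730556]
collar c [[579.34172234 257.60372596  36.        ]]
collar left mid [[627.70592487 300.53302554  36.        ]
 [537.38507181 305.34575311  36.        ]]
press (np.float64(626.2090113769585), np.float64(-236.39347270462295))
time_s: 0.27
position: [0.2429, -0.5484, 0.2588]
orientation: [3.064, 1.566, 1.793]
force: [0.4, 0.3, 0.5]
finger_gap: 0.08
[ 0.2428911  -0.54837753  0.25878898] [-1.34000636e+00  4.56478984e-01  1.45296384e+00  4.01374447e-05
  1.23651890e+00 -6.88648614e-02]
```

Correction to the crop reading: since the camera lies towards -y, the dark strip left of the collar's notch is shadow on its top. The outer edge is therefore at crop x≈60, which puts the collar centre near (580,275) and agrees with the plate centre (581.5,275). Next I move above the button.

```bash
cat > s.py <<'E'
from h import *
from scipy.spatial.transform import Rotation as Ro
s=env.sense(); R=Ro.from_euler('xyz',s['orientation']).as_matrix()
print('t%.2f'%s['time_s'],'pos',np.round(s['position']*1e3,1),'jawyaw %.2f'%np.degrees(np.arctan2(R[1,2],R[0,2])),'xaxis',np.round(R[:,0],4),'F',np.round(s['force'],1),'T',np.round(s['torque'],2),'gap %.1f'%(s['finger_gap']*1e3),'q6 %.2f'%s['q'][5])
E
python3 -m pendant '[[[32,26,0,0,0,5.6,1],[64,52,0,0,0,11.2,1],[96,78,0,0,0,16.8,1],[128,104,0,0,0,22.4,1],[160,130,0,0,0,28,1]]]' >/dev/null
python3 -m pendant '[[[32,26,0,0,0,5.6,1],[64,52,0,0,0,11.2,1],[96,78,0,0,0,16.8,1],[128,104,0,0,0,22.4,1],[160,130,0,0,0,28,1]]]' >/dev/null
python3 -m pendant '[[[30,26,0,0,0,5.4,1],[59,50,0,0,0,10.8,1],[59,50,0,0,0,10.8,1],[59,50,0,0,0,10.8,1]]]' >/dev/null; python3 s.py
```

```text
t1.43 pos [ 623.9 -236.8  259.5] jawyaw -5.60 xaxis [-1.4e-03  4.0e-04 -1.0e+00] F [-0.6 -1.  -0.3] T [-0.07 -0.13  0.05] gap 0.8 q6 -0.43
```

```bash
python3 -m pendant '[[[1,0,-35,0,0,0,1],[1,0,-70,0,0,0,1],[1,0,-105,0,0,0,1],[1,0,-140,0,0,0,1],[1,0,-160,0,0,0,1]]]' >/dev/null
python3 -m pendant '[[[0,0,-15,0,0,0,1],[0,0,-20,0,0,0,1],[0,0,-20,0,0,0,1],[0,0,-20,0,0,0,1]]]' >/dev/null; python3 s.py
python3 - <<'E'
from h import *
a=snap('top','t1.png'); b=snap('scene','s1.png')
A=cv2.resize(a[120:230,300:410],(400,400),interpolation=3); B=cv2.resize(b[150:260,160:270],(400,400),interpolation=3)
cv2.imwrite('pics/crop3.png',np.hstack([A,B])[:,:,::-1])
E
```

```text
t2.18 pos [ 623.7 -240.    81.1] jawyaw -5.88 xaxis [ 4.e-04 -5.e-04 -1.e+00] F [-0.4  0.4  1. ] T [-0.   -0.08  0.02] gap 0.3 q6 -0.43
```

View pics/crop3.png

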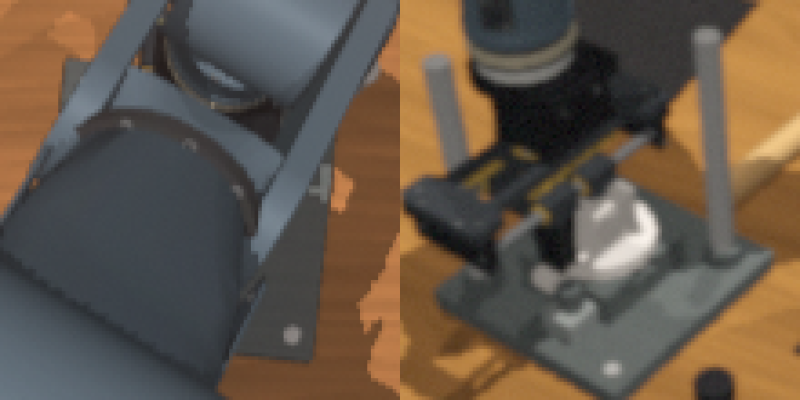

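The scene crop shows the shut fingers with their tip near (555,262), just behind and above the button (572,295) and beside the ear (545,275). I check this by projection, then correct.

```bash
python3 -m pendant '[[[2,3,0,0,0,0,1],[2,3,0,0,0,0,1],[2,3,0,0,0,0,1]]]' >/dev/null; python3 s.py; python3 - <<'E'
from h import *
f=lambda P:np.round((proj('scene',np.array(P)/1e3)-[160,150])*3.636+[400,0])
print('tcp then',f([623.7,-240,81.1]),'cap',f([622.6,-238.1,60]),'ear tip',f([625.7,-261.4,60]))
E
python3 s.py;  python3 -m pendant '[[[0,0,0,0,0,0,1]]]' >/dev/null; python3 s.py
```

```text
t2.53 pos [ 626.6 -235.8   81.6] jawyaw -5.76 xaxis [ 1.5e-03 -9.0e-04 -1.0e+00] F [-0.3 -0.1  0.3] T [-0.06 -0.07  0.02] gap 0.4 q6 -0.43
tcp then [[557. 264.]] cap [[564. 285.]] ear tip [[536. 277.]]
t2.53 pos [ 626.6 -235.8   81.6] jawyaw -5.76 xaxis [ 1.5e-03 -9.0e-04 -1.0e+00] F [-0.3 -0.1  0.3] T [-0.06 -0.07  0.02] gap 0.4 q6 -0.43
t2.62 pos [ 626.3 -235.8   81.1] jawyaw -5.77 xaxis [ 7.e-04 -5.e-04 -1.e+00] F [-0.2  1.5 -0.5] T [ 0.02 -0.13  0.05] gap 0.2 q6 -0.43
```

```bash
python3 - <<'E'
from h import *
im=cv2.imread('pics/scene0.png'); hsv=cv2.cvtColor(im,cv2.COLOR_BGR2HSV)
m=((hsv[...,1]<100)).astype(np.uint8)*255
mm=np.zeros_like(m); mm[190:262,160:270]=m[190:262,160:270]
c=max(cv2.findContours(mm,0,1)[0],key=cv2.contourArea)[:,0]
print('L',c[c[:,0].argmin()],'B',c[c[:,1].argmax()],'R',c[c[:,0].argmax()])
a=np.radians(-5.8); Rz=np.array([[np.cos(a),-np.sin(a)],[np.sin(a),np.cos(a)]])
def M(x,y,z): return np.r_[np.array([562,-255])+Rz@[x,y],z]/1e3
for n,P in dict(pp=M(95,95,0),pm=M(95,-95,0),mp=M(-95,95,0),flange=M(0,0,60),pil1=M(66,-66,230),pil2=M(-66,66,230)).items(): print(n,proj('scene',P))
# pillar top columns
for x0,x1,y0,y1 in((165,182,160,185),(238,254,152,180)):
    g=m[y0:y1,x0:x1]; ys,xs=np.nonzero(g); print('pillar',ys.min()+y0, [(y+y0,round(np.nonzero(g[y])[0].mean()+x0,1),len(np.nonzero(g[y])[0])) for y in range(ys.min(),ys.min()+12,3) if g[y].any()])
w=((hsv[...,2]>185)&(hsv[...,1]<40)).astype(np.uint8); w[:190]=0;w[245:]=0;w[:,:190]=0;w[:,245:]=0; ys,xs=np.nonzero(w); print('white bbox',xs.min(),xs.max(),ys.min(),ys.max())
for x in(-43,43):print(proj('scene',M(x,0,60)),proj('scene',M(0,x,60)))
E
```

```text
L [169 229] B [218 261] R [261 223]
pp [[218.09344049 263.27272102]]
pm [[168.50908171 234.24392809]]
mp [[261.99206212 223.64956633]]
flange [[213.59759711 213.3051348 ]]
pil1 [[168.47706759 166.38440725]]
pil2 [[242.9495508  159.43445218]]
pillar 164 [(164, np.float64(170.0), 5), (167, np.float64(170.0), 9), (170, np.float64(170.5), 8), (173, np.float64(170.5), 8)]
pillar 152 [(152, np.float64(245.5), 16), (155, np.float64(245.5), 16), (158, np.float64(244.0), 13), (161, np.float64(243.5), 12)]
white bbox 197 230 196 226
[[223.88035709 205.22680423]] [[202.41293497 207.5133722 ]]
[[202.83557643 221.75998164]] [[225.15141816 219.28805925]]
```

Both views agree on the mount to about 1 px. I press down now.

```bash
python3 -m pendant '[[[0,0,-12,0,0,0,1],[0,0,-20,0,0,0,1],[0,0,-25,0,0,0,1],[0,0,-30,0,0,0,1],[0,0,-34,0,0,0,1]]]' >/dev/null; python3 s.py;  python3 -m pendant '[[[0,0,-1,0,0,0,1],[0,0,-2,0,0,0,1],[0,0,-3,0,0,0,1]]]' >/dev/null; python3 s.py
```

```text
t3.03 pos [ 625.9 -235.8   45.8] jawyaw -5.80 xaxis [-3.e-04  3.e-04 -1.e+00] F [ 0.4 -0.3  2.9] T [ 0.01 -0.11  0.01] gap 0.3 q6 -0.43
t3.28 pos [ 626.  -235.9   44.4] jawyaw -5.79 xaxis [-1.e-04  0.e+00 -1.e+00] F [-2.3  1.  11.3] T [0.21 0.23 0.03] gap 0.4 q6 -0.43
```

```bash
python3 -m pendant '[[[0,0,-1,0,0,0,1],[0,0,-1.5,0,0,0,1],[0,0,-1.5,0,0,0,1]]]' >/dev/null; python3 s.py;python3 -m pendant '[[[0,0,20,0,0,0,1],[0,0,50,0,0,0,1],[0,0,90,0,0,0,0],[0,0,130,0,0,0,-1],[0,0,165,0,0,0,-1]]]'>/dev/null; python3 s.py
```

```text
t3.53 pos [ 626.1 -235.9   44.3] jawyaw -5.78 xaxis [ 3.e-04 -3.e-04 -1.e+00] F [-2.5  1.8 12.5] T [ 0.24  0.36 -0.01] gap 0.3 q6 -0.43
t3.95 pos [ 625.6 -235.8  208.9] jawyaw -5.80 xaxis [-5.e-04  1.e-04 -1.e+00] F [ 0.6 -0.3 -0.4] T [-0.1  -0.16 -0.05] gap 13.2 q6 -0.43
```

```bash
python3 -m pendant '[[[-32,-9,0,0,0,0,-1],[-64,-19,0,0,0,0,-1],[-64,-19,-20,0,0,0,-1],[-64,-19,-50,0,0,0,-1],[-64,-19,-70,0,0,0,-1]]]' >/dev/null; python3 s.py;python3 -m pendant '[[[0,0,-30,0,0,0,-1],[0,0,-55,0,0,0,-1],[0,0,-70,0,0,0,-1],[0,0,-74,0,0,0,-1],[0,0,-74,0,0,0,-1]]]'>/dev/null; python3 s.py
```

```text
t4.37 pos [ 560.4 -254.7  135.8] jawyaw -5.85 xaxis [-1.5e-03  8.0e-04 -1.0e+00] F [ 0.   0.4 -0.8] T [ 0.02 -0.08  0.02] gap 45.7 q6 -0.51
t4.78 pos [ 559.  -253.8   61.9] jawyaw -5.78 xaxis [-0.0065  0.0031 -1.    ] F [0.3 0.4 0. ] T [-0.02 -0.13 -0.01] gap 79.1 q6 -0.51
```

```bash
python3 -m pendant '[[[0,0,2,0,0,0,-1],[0,0,2,0,0,0,-1],[0,0,2,0,0,0,-1]]]'>/dev/null; python3 s.py; python3 -m pendant '[[[0,0,2,0,0,0,-1],[0,0,2,0,0,0,-1]]]'>/dev/null; python3 s.py
```

```text
t5.03 pos [ 562.6 -255.2   65.7] jawyaw -5.79 xaxis [ 1.3e-03 -9.0e-04 -1.0e+00] F [ 0.9  0.4 -0.6] T [-0.02 -0.13 -0.  ] gap 86.0 q6 -0.51
t5.20 pos [ 562.4 -255.1   67.7] jawyaw -5.79 xaxis [ 1.e-03 -7.e-04 -1.e+00] F [ 0.4 -0.3  0.4] T [ 0.01 -0.07 -0.01] gap 86.9 q6 -0.51
```

```bash
python3 -m pendant '[[[0,0,-2,0,0,0,0],[0,0,-2,0,0,0,1],[0,0,-2,0,0,0,1],[0,0,-2,0,0,0,1],[0,0,-2,0,0,0,1]]]'>/dev/null; python3 s.py; python3 -m pendant '[[[0,0,0,0,0,0,1],[0,0,0,0,0,0,1],[0,0,0,0,0,0,1],[0,0,0,0,0,0,1]]]'>/dev/null; python3 s.py
```

```text
t5.62 pos [ 561.9 -254.8   65. ] jawyaw -5.79 xaxis [-1.e-04  1.e-04 -1.e+00] F [ 0.4 -0.4  0. ] T [-0.06 -0.09 -0.03] gap 61.1 q6 -0.51
t5.95 pos [ 562.1 -254.9   65. ] jawyaw -5.80 xaxis [ 3.e-04 -1.e-04 -1.e+00] F [ 1.2  0.5 -0.5] T [ 0.01 -0.16  0.02] gap 43.9 q6 -0.51
```

```bash
python3 -m pendant '[[[0,0,0,0,0,4,1],[0,0,0,0,0,8,1],[0,0,0,0,0,12,1],[0,0,0,0,0,16,1],[0,0,0,0,0,20,1]]]'>/dev/null; python3 s.py; python3 -m pendant '[[[0,0,0,0,0,4,1],[0,0,0,0,0,8,1],[0,0,0,0,0,12,1],[0,0,0,0,0,16,1],[0,0,0,0,0,20,1]]]'>/dev/null; python3 s.py
```

```text
t6.37 pos [ 562.  -254.9   65. ] jawyaw 14.37 xaxis [ 1.e-04  1.e-04 -1.e+00] F [ 0.1 -0.2 -0.3] T [ 0.01 -0.18 -0.05] gap 43.8 q6 -0.86
t6.78 pos [ 562.2 -254.7   65. ] jawyaw 34.35 xaxis [ 5.e-04  4.e-04 -1.e+00] F [ 2.   2.5 -0.4] T [ 0.34 -0.28 -0.14] gap 43.8 q6 -1.21
```

```bash
python3 -m pendant '[[[0,0,0,0,0,4,1],[0,0,0,0,0,8,1],[0,0,0,0,0,12,1],[0,0,0,0,0,16,1],[0,0,0,0,0,20,1]]]'>/dev/null; python3 s.py; python3 -m pendant '[[[0,0,0,0,0,4,1],[0,0,0,0,0,8,1],[0,0,0,0,0,12,1],[0,0,0,0,0,16,1],[0,0,0,0,0,20,1]]]'>/dev/null; python3 s.py;  python3 -m pendant '[[[0,0,0,0,0,4,1],[0,0,0,0,0,7,1],[0,0,0,0,0,10,1],[0,0,0,0,0,10,1]]]'>/dev/null; python3 s.py
```

```text
t7.20 pos [ 562.5 -253.5   65.1] jawyaw 54.31 xaxis [ 0.001   0.0023 -1.    ] F [2.8 3.4 0.8] T [ 0.62 -0.57 -0.21] gap 43.6 q6 -1.56
t7.62 pos [ 562.7 -253.3   65.1] jawyaw 74.31 xaxis [ 0.0013  0.0024 -1.    ] F [3.  4.7 0.1] T [ 0.72 -0.59 -0.21] gap 43.5 q6 -1.90
t7.95 pos [ 563.1 -253.5   65.1] jawyaw 84.23 xaxis [ 0.0021  0.0018 -1.    ] F [ 3.2  3.6 -0. ] T [ 0.76 -0.62 -0.05] gap 43.7 q6 -2.08
```

The turn is done at jaw yaw 84.2° with low forces. I relieve the small side load and lift gently.

```bash
python3 -m pendant '[[[1,1.5,0,0,0,0,1],[1,1.5,2,0,0,0,1],[1,1.5,4,0,0,0,1],[1,1.5,6,0,0,0,1],[1,1.5,8,0,0,0,1]]]'>/dev/null; python3 s.py
```

```text
t8.37 pos [ 563.  -253.4   72.7] jawyaw 84.18 xaxis [-0.e+00  3.e-04 -1.e+00] F [ 2.7  0.8 -6.9] T [ 0.11 -0.76 -0.03] gap 43.8 q6 -2.07
```

```bash
python3 -m pendant '[[[0,0,4,0,0,0,1],[0,0,8,0,0,0,1],[0,0,12,0,0,0,1],[0,0,16,0,0,0,1],[0,0,20,0,0,0,1]]]'>/dev/null; python3 s.py;  python3 -m pendant '[[[0,0,30,0,0,0,1],[0,0,65,0,0,0,1],[0,0,100,0,0,0,1],[0,0,135,0,0,0,1],[0,0,170,0,0,0,1]]]'>/dev/null; python3 s.py
python3 -m pendant '[[[0,0,25,0,0,0,1],[-5,30,32,0,0,0,1],[-15,65,32,0,0,0,1],[-25,100,32,0,0,0,1],[-37,137,32,0,0,0,1]]]'>/dev/null; python3 s.py
python3 -c "
from h import *
snap('scene','s2.png');snap('top','t2.png')"
```

```text
t8.78 pos [ 562.  -253.1   93.4] jawyaw 84.22 xaxis [-2.e-03  7.e-04 -1.e+00] F [-0.6  0.3 -5.6] T [ 0.07 -0.14 -0.04] gap 43.8 q6 -2.07
t9.20 pos [ 561.7 -252.8  264.7] jawyaw 84.20 xaxis [-2.e-03  8.e-04 -1.e+00] F [ 1.3 -0.9 -4.7] T [ 0.01 -0.23 -0.05] gap 43.8 q6 -2.07
t9.62 pos [ 524.5 -115.3  295.3] jawyaw 84.13 xaxis [-7.e-04 -1.e-04 -1.e+00] F [ 0.8  1.7 -5.1] T [ 0.12 -0.18 -0.02] gap 43.7 q6 -1.89
```

View pics/s2.png

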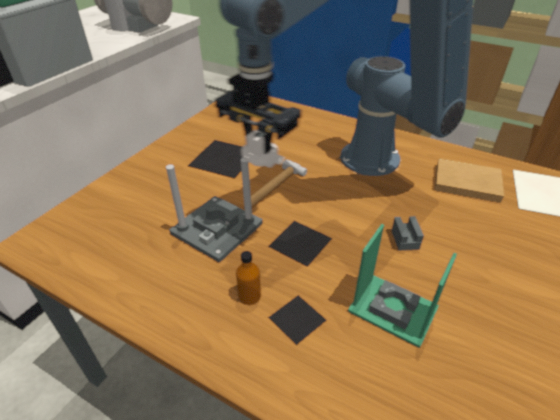

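The scene shows the head held at (262,150) and the mount empty, with the bottle, hammer and block untouched. Now to the middle mat.

```bash
python3 -m pendant '[[[-11,31,0,0,0,0,1],[-22,62,0,0,0,0,1],[-33,94,-10,0,0,0,1],[-33,94,-45,0,0,0,1],[-33,94,-80,0,0,0,1]]]'>/dev/null; python3 s.py;  python3 -m pendant '[[[0,0,-35,0,0,0,1],[0,0,-70,0,0,0,1],[0,0,-105,0,0,0,1],[0,0,-125,0,0,0,1],[0,0,-140,0,0,0,1]]]'>/dev/null; python3 s.py
python3 -m pendant '[[[0,0,-10,0,0,0,1],[0,0,-15,0,0,0,1],[0,0,-18,0,0,0,1],[0,0,-18,0,0,0,1]]]'>/dev/null; python3 s.py
```

```text
t10.13 pos [492.8 -20.9 216.4] jawyaw 84.41 xaxis [ 0.0046 -0.0016 -1.    ] F [ 0.1 -1.  -6.5] T [ 0.02 -0.2   0.02] gap 43.5 q6 -1.74
t10.55 pos [491.3 -22.2  73.1] jawyaw 84.22 xaxis [-4.5e-03  9.0e-04 -1.0e+00] F [ 0.9  0.7 -5. ] T [ 0.05 -0.11 -0.03] gap 44.0 q6 -1.74
t10.88 pos [493.4 -22.6  57.3] jawyaw 84.21 xaxis [ 6.e-04 -3.e-04 -1.e+00] F [-0.3  0.3 -5. ] T [ 0.01 -0.13 -0.02] gap 43.6 q6 -1.74
```

```bash
python3 -m pendant '[[[-1,1,-5,0,0,0,1],[-1,1,-10,0,0,0,1],[-1,1,-13,0,0,0,1],[-1,1,-13,0,0,0,1]]]'>/dev/null; python3 s.py;  python3 -m pendant '[[[0,0,-1,0,0,0,1],[0,0,-2,0,0,0,1],[0,0,-2,0,0,0,1]]]'>/dev/null; python3 s.py; python3 -m pendant '[[[0,0,-1,0,0,0,1],[0,0,-2,0,0,0,1],[0,0,-2,0,0,0,1]]]'>/dev/null; python3 s.py
```

```text
t11.22 pos [491.7 -21.3  43.8] jawyaw 84.21 xaxis [-6.e-04  1.e-04 -1.e+00] F [-0.5  1.4 -4.3] T [ 0.04 -0.15 -0.  ] gap 43.5 q6 -1.74
t11.47 pos [492.  -21.4  42. ] jawyaw 84.20 xaxis [ 1.e-04 -0.e+00 -1.e+00] F [-0.7  0.1 -5.3] T [ 0.1  -0.15 -0.03] gap 43.7 q6 -1.74
t11.72 pos [492.1 -21.4  40. ] jawyaw 84.20 xaxis [ 3.e-04 -1.e-04 -1.e+00] F [ 0.1  0.1 -5.3] T [ 0.08 -0.13  0.02] gap 43.9 q6 -1.74
```

```bash
python3 -m pendant '[[[0,0,-1,0,0,0,1],[0,0,-1,0,0,0,1]]]'>/dev/null; python3 s.py;  python3 -m pendant '[[[0,0,-1,0,0,0,1],[0,0,-1,0,0,0,1]]]'>/dev/null; python3 s.py; python3 -m pendant '[[[0,0,-1,0,0,0,1],[0,0,-1,0,0,0,1]]]'>/dev/null; python3 s.py
```

```text
t11.88 pos [492.2 -21.4  40. ] jawyaw 84.21 xaxis [ 7.e-04 -2.e-04 -1.e+00] F [-1.6  0.7  3.4] T [0.16 0.13 0.04] gap 43.8 q6 -1.74
t12.05 pos [492.2 -21.4  39.9] jawyaw 84.21 xaxis [ 1.2e-03 -4.0e-04 -1.0e+00] F [-3.4  0.3 12.4] T [ 0.19  0.38 -0.05] gap 44.0 q6 -1.74
t12.22 pos [492.2 -21.4  39.9] jawyaw 84.21 xaxis [ 1.7e-03 -5.0e-04 -1.0e+00] F [-4.3  0.3 21.5] T [ 0.27  0.63 -0.02] gap 43.8 q6 -1.74
```

The head is seated on the mat at TCP z 39.9. I unload it, open, rise and turn -90°.

```bash
python3 -m pendant '[[[0,0,1.5,0,0,0,1],[0,0,2.5,0,0,0,0],[0,0,2.5,0,0,0,-1],[0,0,2.5,0,0,0,-1],[0,0,2.5,0,0,0,-1]]]'>/dev/null; python3 s.py;  python3 -m pendant '[[[0,0,0,0,0,0,-1],[0,0,0,0,0,0,-1],[0,0,0,0,0,0,-1],[0,0,0,0,0,0,-1]]]'>/dev/null; python3 s.py; python3 -m pendant '[[[0,0,15,0,0,0,-1],[0,0,40,0,0,0,-1],[0,0,70,0,0,0,-1],[0,0,100,0,0,-4,-1],[0,0,130,0,0,-9,-1]]]'>/dev/null; python3 s.py
```

```text
t12.63 pos [492.3 -21.5  39.5] jawyaw 84.20 xaxis [ 5.e-04 -1.e-04 -1.e+00] F [-1.   0.1 -0.6] T [ 0.07 -0.15  0.04] gap 56.7 q6 -1.74
t12.97 pos [492.  -21.4  39.5] jawyaw 84.21 xaxis [-0.  0. -1.] F [ 0.4 -0.8  0.2] T [ 0.11 -0.15 -0.01] gap 82.0 q6 -1.74
t13.38 pos [491.5 -21.2 170.7] jawyaw 75.00 xaxis [-1.e-03  2.e-04 -1.e+00] F [-0.1  0.9 -0.4] T [ 0.02 -0.16 -0.02] gap 86.8 q6 -1.58
```

```bash
python3 -m pendant '[[[0,0,0,0,0,-7,-1],[0,0,0,0,0,-14,-1],[0,0,0,0,0,-21,-1],[0,0,0,0,0,-28,-1],[0,0,0,0,0,-35,-1]]]'>/dev/null;  python3 -m pendant '[[[0,0,0,0,0,-7,-1],[0,0,0,0,0,-14,-1],[0,0,0,0,0,-21,-1],[0,0,0,0,0,-28,-1],[0,0,0,0,0,-35,-1]]]'>/dev/null; python3 -m pendant '[[[0,0,0,0,0,-6,-1],[0,0,0,0,0,-11,-1],[0,0,0,0,0,-11,-1],[0,0,0,0,0,-11,-1]]]'>/dev/null; python3 s.py
python3 - <<'E'
from h import *
a=snap('top','t3.png'); b=snap('scene','s3.png')
A=cv2.resize(a[155:255,205:305],(400,400),interpolation=3); B=cv2.resize(b[160:270,240:350],(400,400),interpolation=3)
cv2.imwrite('pics/crop4.png',np.hstack([A,B])[:,:,::-1])
E
```

```text
t14.55 pos [491.7 -21.3 169.4] jawyaw -5.66 xaxis [-4.e-04  1.e-04 -1.e+00] F [ 0.7 -0.2  0. ] T [-0.01 -0.1  -0.  ] gap 87.5 q6 -0.17
```

View pics/crop4.png

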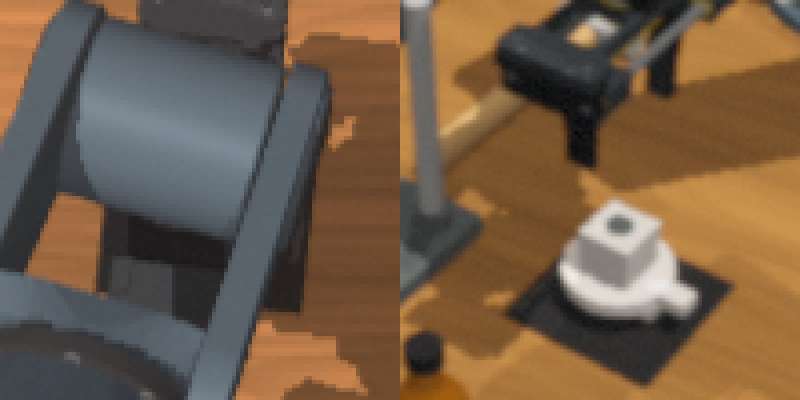

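The head stands upright in the middle of the mat (620,260 in the crop), with its ear pointing right (world +y). I take it again with the jaws along x.

```bash
python3 -m pendant '[[[0,0,-35,0,0,0,-1],[0,0,-65,0,0,0,-1],[0,0,-90,0,0,0,-1],[0,0,-110,0,0,0,-1],[0,0,-120,0,0,0,-1]]]'>/dev/null;python3 -m pendant '[[[0,0,-5,0,0,0,-1],[0,0,-9,0,0,0,-1],[0,0,-9,0,0,0,-1],[0,0,-9,0,0,0,-1]]]'>/dev/null; python3 s.py
```

```text
t15.40 pos [492.7 -21.5  41.3] jawyaw -5.78 xaxis [ 1.6e-03 -4.0e-04 -1.0e+00] F [-0.2 -0.6 -0.1] T [ 0.01 -0.1  -0.01] gap 86.9 q6 -0.17
```

```bash
python3 -m pendant '[[[0,0,-1,0,0,0,0],[0,0,-1,0,0,0,1],[0,0,-1,0,0,0,1],[0,0,-1,0,0,0,1],[0,0,-1,0,0,0,1]]]'>/dev/null;python3 -m pendant '[[[0,0,0,0,0,0,1],[0,0,0,0,0,0,1],[0,0,0,0,0,0,1],[0,0,0,0,0,0,1],[0,0,0,0,0,0,1]]]'>/dev/null; python3 s.py; python3 -m pendant '[[[0,0,10,0,0,0,1],[0,0,30,0,0,0,1],[0,0,65,0,0,0,1],[0,0,100,0,0,0,1],[0,0,135,0,0,0,1]]]'>/dev/null; python3 s.py
```

```text
t16.23 pos [490.9 -21.2  39.5] jawyaw -5.78 xaxis [-2.2e-03  4.0e-04 -1.0e+00] F [-2.7 -0.5  2. ] T [-0.08  0.36 -0.01] gap 43.7 q6 -0.17
t16.65 pos [491.4 -21.1 175.6] jawyaw -5.81 xaxis [-1.2e-03  6.0e-04 -1.0e+00] F [ 1.2  0.9 -5.3] T [-0.05 -0.16  0.04] gap 43.9 q6 -0.17
```

```bash
python3 - <<'E'
from h import *
c=ray('top',np.array([185,196])/6.9+[109.5,137.5],.036)[0]*1e3; print('collar',c)
a=np.radians(-3.8); Rz=np.array([[np.cos(a),-np.sin(a)],[np.sin(a),np.cos(a)]]); C=np.array([581,275])
out=[]
for n,(y0,y1,x0,x1) in dict(top=(130,205,95,170),scene=(265,345,350,430)).items():
    im=cv2.imread('pics/%s0.png'%n); k=400/(x1-x0); im=cv2.resize(im[y0:y1,x0:x1],(400,int(k*(y1-y0))),interpolation=2)
    for x,y in((45,45),(45,-45),(-45,45),(-45,-45),(0,27),(0,-27),(27,0),(-27,0)):
        p=(proj(n,np.r_[C+Rz@[x,y],36]/1e3)[0]-[x0-.5,y0-.5])*k; cv2.drawMarker(im,tuple(int(v) for v in np.round(p)),(0,0,255),cv2.MARKER_CROSS,9,1)
    out.append(im)
cv2.imwrite('pics/ov.png',np.hstack(out))
E
```

```text
collar [582.02505517 275.48721847  36.        ]
```

View pics/ov.png

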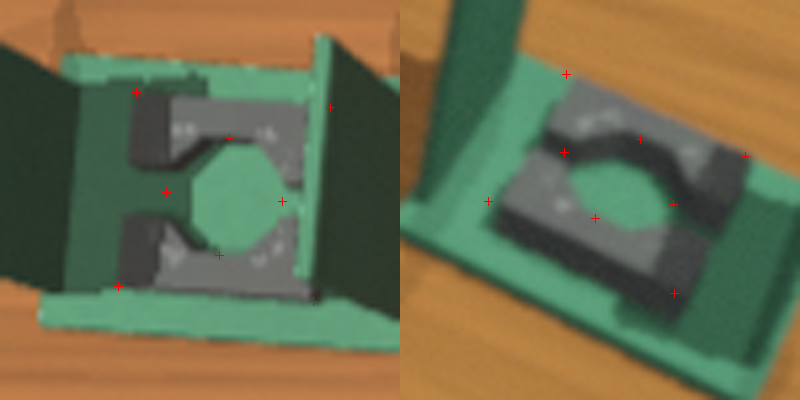

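The crosses sit on the collar in the top view. In the scene view they lie about 1.6 px left, the same sign as the small bias at the mount, so I aim for the rack centre (581,276) at yaw -3.8°. The notch towards +y (left in the top view) is the wide one.

```bash
python3 -m pendant '[[[0,0,35,0,0,0,1],[0,0,70,0,0,0,1],[4,15,85,0,0,0,1],[14,47,85,0,0,1,1],[25,83,85,0,0,2,1]]]'>/dev/null; python3 -m pendant '[[[11,36,0,0,0,0,1],[22,72,0,0,0,0,1],[33,108,0,0,0,0,1],[44,144,0,0,0,0,1],[55,180,0,0,0,0,1]]]'>/dev/null; python3 -m pendant '[[[9,34,0,0,0,0,1],[9,34,0,0,0,0,1],[9,34,0,0,0,0,1]]]'>/dev/null;python3 s.py
```

```text
t17.73 pos [580.1 277.7 258.2] jawyaw -3.58 xaxis [-1.9e-03 -4.0e-04 -1.0e+00] F [ 0.4 -1.2 -6.1] T [-0.09 -0.03 -0.04] gap 43.6 q6 0.34
```

```bash
python3 -m pendant '[[[0,-1,-30,0,0,0,1],[0,-1,-65,0,0,0,1],[0,-1,-100,0,0,0,1],[0,-1,-130,0,0,0,1],[0,-1,-150,0,0,0,1]]]'>/dev/null; python3 -m pendant '[[[0,0,-10,0,0,0,1],[0,0,-20,0,0,0,1],[0,0,-26,0,0,0,1],[0,0,-26,0,0,0,1],[0,0,-26,0,0,0,1]]]'>/dev/null;python3 s.py
python3 - <<'E'
from h import *
a=snap('top','t4.png'); b=snap('scene','s4.png')
B=cv2.resize(b[240:350,340:450],(500,500),interpolation=2); cv2.imwrite('pics/crop5.png',B[:,:,::-1])
E
```

```text
t18.57 pos [581.8 274.6  84.5] jawyaw -3.81 xaxis [ 1.7e-03  5.0e-04 -1.0e+00] F [ 0.7 -0.  -5.4] T [ 0.01 -0.08  0.08] gap 43.8 q6 0.33
```

View pics/crop5.png

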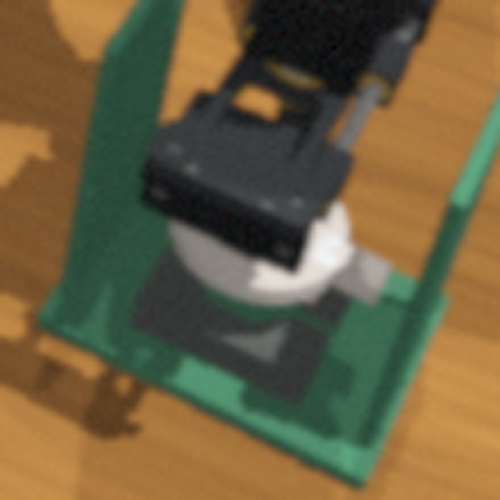

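The head is over the collar, ear towards the +y cheek, about 12 mm above. I lower it slowly while watching the force.

```bash
python3 -m pendant '[[[0,1,-3,0,0,0,1],[0,1.5,-6,0,0,0,1],[0,1.5,-9,0,0,0,1],[0,1.5,-9,0,0,0,1]]]'>/dev/null;python3 s.py; python3 -m pendant '[[[0,0,-2,0,0,0,1],[0,0,-4,0,0,0,1],[0,0,-4,0,0,0,1]]]'>/dev/null;python3 s.py
```

```text
t19.00 pos [580.4 276.1  73.9] jawyaw -3.78 xaxis [-1.2e-03 -4.0e-04 -1.0e+00] F [-0.4 -0.6 -5.7] T [-0.03 -0.05 -0.  ] gap 44.1 q6 0.34
t19.25 pos [581.  276.1  70.2] jawyaw -3.79 xaxis [-1.e-04 -0.e+00 -1.e+00] F [ 0.2  0.6 -4.5] T [-0.02 -0.1  -0.03] gap 43.7 q6 0.34
```

```bash
python3 -m pendant '[[[0,0,-2,0,0,0,1],[0,0,-4,0,0,0,1],[0,0,-6,0,0,0,1],[0,0,-6,0,0,0,1]]]'>/dev/null;python3 s.py; python3 -m pendant '[[[0,0,-2,0,0,0,1],[0,0,-4,0,0,0,1],[0,0,-6,0,0,0,1],[0,0,-6,0,0,0,1]]]'>/dev/null;python3 s.py
```

```text
t19.58 pos [581.2 276.9  64.4] jawyaw -3.81 xaxis [ 8.0e-04  1.4e-03 -1.0e+00] F [-0.8  3.3 -4.8] T [ 0.71 -0.07  0.02] gap 44.0 q6 0.34
t19.92 pos [581.2 277.   58.4] jawyaw -3.81 xaxis [ 8.0e-04  1.4e-03 -1.0e+00] F [ 0.2  5.7 -3.2] T [ 1.08 -0.07  0.02] gap 43.7 q6 0.34
```

```bash
python3 -m pendant '[[[0,1,0,0,0,0,1],[0,1.5,-2,0,0,0,1],[0,1.5,-4,0,0,0,1],[0,1.5,-4,0,0,0,1]]]'>/dev/null;python3 s.py; python3 -m pendant '[[[0,0,-1,0,0,0,1],[0,0,-2,0,0,0,1],[0,0,-2,0,0,0,1]]]'>/dev/null;python3 s.py; python3 -m pendant '[[[0,0,-1,0,0,0,1],[0,0,-1,0,0,0,1]]]'>/dev/null;python3 s.py
```

```text
t20.25 pos [581.2 277.2  53.9] jawyaw -3.79 xaxis [ 2.e-04 -5.e-04 -1.e+00] F [ 1.4  2.2 -5.9] T [ 0.37 -0.28  0.  ] gap 43.6 q6 0.34
t20.50 pos [581.2 277.3  52.5] jawyaw -3.79 xaxis [ 3.e-04 -4.e-04 -1.e+00] F [ 0.9  1.4 -4.4] T [ 0.22 -0.29  0.03] gap 43.7 q6 0.34
t20.67 pos [581.2 277.3  52.5] jawyaw -3.79 xaxis [ 5.e-04 -4.e-04 -1.e+00] F [-0.8  0.5  2.5] T [0.02 0.1  0.01] gap 44.0 q6 0.34
```

The flange is seated at TCP z 52.5, as predicted. I press 1 mm more, unload, open, then rise clear.

```bash
python3 -m pendant '[[[0,0,-1,0,0,0,1],[0,0,-1,0,0,0,1]]]'>/dev/null;python3 s.py; python3 -m pendant '[[[0,0,1,0,0,0,1],[0,0,1,0,0,0,0],[0,0,1,0,0,0,-1],[0,0,1,0,0,0,-1],[0,0,1,0,0,0,-1]]]'>/dev/null; python3 -m pendant '[[[0,0,0,0,0,0,-1],[0,0,0,0,0,0,-1],[0,0,0,0,0,0,-1],[0,0,0,0,0,0,-1],[0,0,0,0,0,0,-1]]]'>/dev/null;python3 s.py
python3 -m pendant '[[[0,0,15,0,0,0,-1],[0,0,45,0,0,0,-1],[0,0,80,0,0,0,-1],[0,0,115,0,0,0,-1],[0,0,150,0,0,0,-1]]]'>/dev/null;python3 -m pendant '[[[0,0,35,0,0,0,-1],[0,0,70,0,0,0,-1],[-10,-35,80,0,0,0,-1],[-20,-70,80,0,0,0,-1],[-30,-105,80,0,0,0,-1]]]'>/dev/null
python3 -m pendant '[[[-5,-38,0,0,0,0,-1],[-10,-76,0,0,0,0,-1],[-15,-114,0,0,0,0,-1],[-20,-150,0,0,0,0,-1],[-20,-150,0,0,0,0,-1]]]'>/dev/null;python3 s.py
python3 - <<'E'
from h import *
a=snap('top','t5.png'); b=snap('scene','s5.png')
A=cv2.resize(a[120:220,70:190],(400,333),interpolation=2);A=cv2.copyMakeBorder(A,0,67,0,0,0); B=cv2.resize(b[240:350,340:450],(400,400),interpolation=2); cv2.imwrite('pics/crop6.png',np.hstack([A,B])[:,:,::-1])
E
```

```text
t20.83 pos [581.2 277.4  52.5] jawyaw -3.78 xaxis [ 7.e-04 -4.e-04 -1.e+00] F [-1.7 -0.3  8. ] T [-0.12  0.46  0.  ] gap 43.4 q6 0.34
t21.67 pos [581.  277.6  51.5] jawyaw -3.79 xaxis [-1.e-04 -0.e+00 -1.e+00] F [-0.4  0.8 -0.6] T [-0.03 -0.06  0.01] gap 84.7 q6 0.34
t22.92 pos [530.3  16.9 281.7] jawyaw -4.13 xaxis [-3.0e-04 -3.4e-03 -1.0e+00] F [-0.8 -0.1 -0.2] T [-0.   -0.1   0.05] gap 86.8 q6 -0.10
```

View pics/crop6.png

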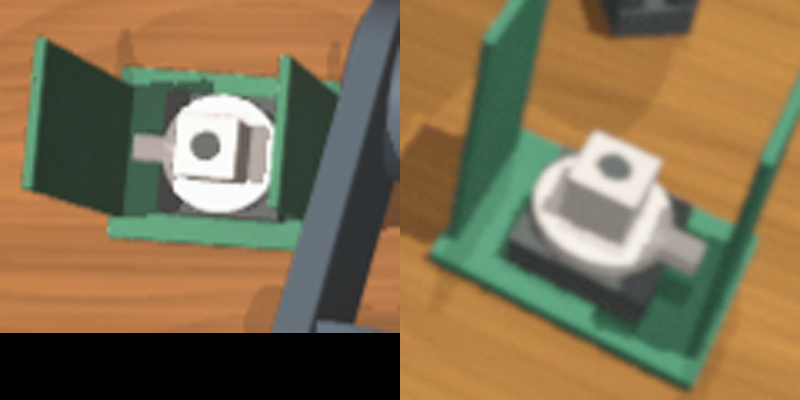

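View pics/s5.png

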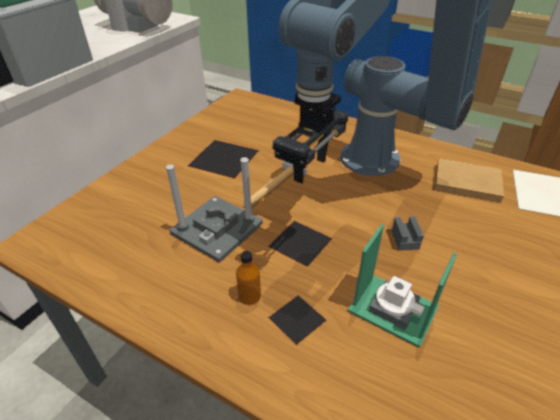

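The head sits flat with its flange on the collar and its ear towards the +y cheek (crop 680,250). The mount at (216,225) and the mat are empty, and the bottle (248,280), hammer and block (407,232) are where they were. The gripper is clear and touching nothing, so I hand in.

```bash
python3 -m pendant '[[[0,0,0,0,0,0,-1],[0,0,0,0,0,0,-1]]]'>/dev/null; python3 -c "
from cell import env; print(env.finish_job())"
```

```text
the job is handed in; nothing more can be done
None
```

The head is stowed in the rack's collar with its ear, and so its wide lug, in the wide +y notch. I handed the job in at about 23 s of the 72 s allowed; it reports no verdict.

- **Release and removal:** I pressed the release button until it stopped hard, with the fingertips at z 44.3 mm (fully down is 44). I turned the head 90° anticlockwise with side forces under 7 N, then lifted it straight off.
- **Mat:** I stood the head upright on the middle-sized mat and let go. I took it again with the jaws a quarter turn round, so the gripper's long side suited the rack.
- **Stowing:** It went into the collar and seated with the fingertips at z 52.5 mm, which is the predicted fully-home height, and stayed there under an 8 N push.

The last pictures show the flange flat on the collar and the ear towards the +y cheek. The mount and mat are empty, the bottle, hammer and slotted block look unmoved, and the gripper is clear of everything.

The checks disagreed in two small ways. The scene camera read about 1 to 2 px to the right of the top view. The true mount and rack positions also turned out about 1.5 to 2.5 mm further towards +y than the top view gave. I corrected both using the force readings, and no check failed.

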